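# Wind the hand press up to the green band

### The arm

A 6-joint arm with a two-finger parallel gripper is mounted at the origin on the work surface. World frame = base frame: x ahead of the robot, y to its left, z up, the work surface at z = 0. Lengths are in m, angles in rad, forces in N, time in s.
With the tool pointing down it reaches from about 0.3 to 0.775 m from the base axis. Payload 14.6 kg.
Tool frame: the origin (TCP) lies on the mounting face of the last link; the fingertips stand 199 mm ahead of it and the grasp point (between the pads) lies 180 mm ahead of it; z points along the fingers, y is the direction in which the jaws open and shut (so a half turn about z gives the same grasp; the last joint's range is limited). The gripper opens to 94 mm and grips with 3 to 60 N. Pads are 16 mm wide; open, the fingers measure 119 mm over their backs; the gripper's body (75 mm by 177 mm) begins 78 mm behind the grasp point.
Start: joints at [1.194, 0.3, 1.521, -0, 1.321, -0.067], TCP at [0.168, 0.524, 0.405] pointing down, gripper open.
Joint ranges: [-3.03, 3.03], [-0.79, 2.21], [0.23, 2.52], [-1.04, 4.18], [0, 3.07], [-2.55, 2.55]. Speed limits (rad/s): [2.22, 2.22, 2.57, 3.14, 3.14, 3.14].

### API

Orientations are given as [roll, pitch, yaw] about the fixed x, y, z axes, in that order (R = Rz(yaw) Ry(pitch) Rx(roll)).
In Python, from station import sensors, vision, job gives the robot as it stands. The module is installed in compiled form; this text tells all that it offers.
- The arm moves only by the tool arm_command, never from a script. Its argument "plan" is one flat list of numbers, 5 for each row, row after row: the closure, from -1 (fully open) to 1 (shut), so that 0 is half open, then the shift along the world's x, y, z scaled (see below), then the turn about the world's z scaled (see below). A call has 1 to 20 rows; each row is the pose to reach, as a shift and turn from the pose commanded when the call began; what a row does not reach only later rows make up. The controller multiplies each number of a shift by 400 mm and each number of a turn by 120 degrees. A row lasts 1/10 s, in which the tool goes at most 50 mm and 8.59 degrees, less where a joint would pass 70% of its speed; a pose out of reach is approached as far as the arm can. A call with a number of a shift or a turn outside -1 to 1 is refused whole. A call with a gripper value outside its range is refused whole. The fingers move at their own pace and stop on an object; "newtons" is the grip in N (left out, the last holds). Time passes only in rows, so rows that repeat a pose let the fingers close. It gives the time, the measured TCP pose, the force and the opening at its end, in the units of the state.
- sensors.get_obs(): the state, without advancing time (a new reading comes with each control period).
- vision.camera(name): name is "side" or "top"; returns the picture (420x560x3 uint8, blue, green, red); there is no depth.
- vision.camera_params(name): a dict with "intrinsics" (3x3 intrinsics, pixels), "rvec" (rotation vector, rad) and "tvec" (3), from world to camera coordinates, as OpenCV has them. Camera axes: x right, y down, z forward; pixel columns grow to the right and rows downward; lengths in m; the calibration is good to about 2 mm. A picture is of the moment at which its call begins. camera_params takes no time and is no camera call.
- job.hand_in(): hands the job in, once; it reports no verdict.
Trained networks look in the newest picture that a camera, given by its name, has taken for a name from the list of things; names that differ only in an ending like _2 or _b are one class to them, and where a whole thing is asked for, a point or a joint stands for the part that bears it (a point fixed in the world has none). Each returns a list of dicts, best first, with "confidence" (0 to 1); they miss things now and then, are a little off and sometimes report something else, mostly with a low value. They report only what shows in the picture. A call takes as long as a camera call. They do not tell look-alikes from the thing itself.
- vision.search_frame(name, camera): "at" ([row, column] in pixels, amid what is visible of it).
- vision.silhouettes(name, camera): "mask" (420x560 bool, what is visible of it) and "at" ([row, column] in pixels, amid what is visible of it).
- vision.pinpoint(name, camera): "at" ([row, column] in pixels: a listed point, or the origin of a listed thing).
The state is a dict: "time_s": time; "qpos": joint angles; "joint_vel": joint speeds; "tau": joint torques, N m; "ee_pos": TCP position; "eef_rot": TCP orientation; "force": force on the tool from outside, world axes, zero at the start; "moment": the same for the moment, N m; "grip_width": finger opening in m.
Only numpy, scipy, OpenCV 4.12 (cv2) and the standard library are available. Lean on these libraries where they do the work, as an engineer would, in place of code of your own. Each camera call takes 0.05 s, during which the arm holds its last target.

### The job

Fit the crank with the blue knob fully down onto the square shaft of the pressure press, then wind it clockwise (seen from above), about two full turns, until the gauge needle stands in the green band, never letting the needle reach the red. Leave the crank on the shaft and let go; leave the brass crank with the red knob where it lies.

Things in the scene. Friction and masses are not known exactly. Their poses are not given: they have to be found in the camera images.
- crank_hub (a point): Loose blue-knobbed crank, 0.35-0.65 kg, upright on the bench. Point: centre of its steel hub, a 36 x 36 mm square block 60 mm high, 30 mm above its underside. z up; x along the arm to the knob. Grip it across its y sides. Underside: square socket 20.5 mm wide, 36 mm deep, sides along x and y. Arm: bar 18 mm wide, 31 to 41 mm above the underside.
- crank_knob (a point): Centre, half-way up, of that crank's blue knob: an upright cylinder 24 mm across and 45 mm high (45 to 90 mm above the hub's underside), its axis 75 mm from the hub's along the arm. It is a sleeve that spins freely on its pin, so a gripper holding it need not turn as the crank goes round.
- shaft_end (a point): Tip of the press's fixed-place upright shaft, 107 mm above the bench; x, y: normals of its flats, turning with it. Top 10 mm a cone 6 mm wide at the tip, next 22 mm a 16 mm square, then a 42 mm round collar on which the hub rests (hub centre then 2 mm below the tip). Hub fits four ways, up to 15 deg off square, drops home by its weight, then has 20 deg play.
- spindle (a joint): Shaft angle, rad, growing clockwise from above. Starts at 0 to 1.5, end stop at 17. Stays where left; takes about 4 N at the knob. Gauge (112 mm, white face up) is on the teal press box (340 x 160 mm, 60 high; gauge 81 high), 175 mm from the shaft, on the robot's side. Its needle turns clockwise a quarter as far: green from 12.0 to 14.6 (middle 13.3), red from 15.6.
- redcrank_hub (a point): Bystander: smaller brass crank with a red knob, loose on the bench; its 12 mm socket does not fit. Point: centre of its hub (30 x 30 mm, 60 mm high), 30 mm above the bench; x points along its arm to the knob, 55 mm away, whose top is 90 mm above the bench.
There are look-alikes about, which are no part of the job. Of the things that look like the part that bears crank_hub, the smallest one is meant.

How it is judged:
By the outcome, as a careful person would: the job done as asked, in the order asked, and still so for the second after the job is handed in, with the robot touching nothing.
It also fails if it takes over 72 s, if anything falls off the work surface, if the arm or the gripper's body presses on something with over 40 N, if the wrist force passes 120 N, or if a joint passes its speed limit or range.

## Working session

There is one attempt and no reset: what is moved stays moved. The work goes in short steps, Python scripts to look and compute and a tool call to move; the robot and the scene stay as the last step left them, time stands still between calls to the robot, and variables do not carry over. Pictures are saved under pics/ and viewed, and the job is handed in when it is done.

Besides the shell and the picture viewer there is one more tool, called after "Call:" as name(argument=value, ...) on one line, values as JSON. arm_command: Moves the arm, as the interface text tells. Its arguments: {"type":"object","properties":{"plan":{"type":"array"},"newtons":{"type":"number"}},"required":["plan"]}

```bash
mkdir -p pics
python3 - <<'E'
from station import sensors, vision, job
import cv2
o=sensors.get_obs();print(o)
for n in("side","top"):
    im=vision.camera(n);cv2.imwrite(f"pics/{n}0.png",im)
    print(n,vision.camera_params(n))
    for t in("crank_hub","crank_knob","shaft_end","redcrank_hub"):
        print(t,[(d["at"],round(d["confidence"],2)) for d in vision.pinpoint(t,n)])
E
```

```text
{'time_s': 0.0, 'qpos': array([ 1.19440348e+00,  3.00479498e-01,  1.52157007e+00,  2.77215224e-05,
        1.32069714e+00, -6.65756062e-02]), 'joint_vel': array([-6.44320645e-05, -1.16593486e-03, -1.23182103e-03,  1.14153533e-03,
       -1.28649116e-03, -4.73206729e-04]), 'tau': array([ 4.70326063e-05, -5.31814206e+01, -3.52729189e+01,  7.07810232e-02,
        2.44234741e-02, -1.11682455e-04]), 'ee_pos': array([0.16766424, 0.52379143, 0.40408625]), 'eef_rot': array([-3.14044294e+00, -1.03566560e-04,  2.83176847e+00]), 'force': array([0.91986577, 0.42896891, 0.49595492]), 'moment': array([ 0.02339741, -0.02298651, -0.00104784]), 'grip_width': 0.09443371428148876}
side {'intrinsics': array([[473.88574593,   0.        , 284.25286749],
       [  0.        , 473.88574593, 209.16069627],
       [  0.        ,   0.        ,   1.        ]]), 'rvec': array([ 2.38187327e+00, -1.22184784e-02, -1.47530210e-03]), 'tvec': array([-0.57954689, -0.01613023,  1.12758005])}
crank_hub [([323.8, 226.4], 0.84), ([299.4, 150.2], 0.78), ([197.2, 405.1], 0.74)]
crank_knob [([337.4, 254.0], 0.86), ([158.7, 372.0], 0.8), ([248.0, 178.7], 0.7)]
shaft_end [([124.6, 288.5], 0.78)]
redcrank_hub [([253.3, 248.7], 0.59)]
top {'intrinsics': array([[537.54662931,   0.        , 278.54595428],
       [  0.        , 537.54662931, 200.99403963],
       [  0.        ,   0.        ,   1.        ]]), 'rvec': array([ 2.1559139 , -2.12638793,  0.17189104]), 'tvec': array([-0.13231216,  0.58787682,  1.11365058])}
crank_hub [([325.7, 365.7], 0.79), ([259.3, 387.2], 0.77), ([87.2, 241.8], 0.57)]
crank_knob [([302.9, 322.3], 0.92), ([108.5, 202.5], 0.82), ([229.4, 408.3], 0.71)]
shaft_end [([195.6, 150.1], 0.58)]
redcrank_hub [([238.4, 306.6], 0.59), ([228.7, 409.1], 0.41)]
```

```bash
cat > h.py <<'E'
import numpy as np,cv2
from station import sensors, vision, job
P={n:vision.camera_params(n) for n in("side","top")}
def ray(n,at):
    p=P[n];R=cv2.Rodrigues(p["rvec"])[0];K=p["intrinsics"]
    d=R.T@np.linalg.solve(K,[at[1],at[0],1.]);c=-R.T@p["tvec"];return c,d
def onz(n,at,z):
    c,d=ray(n,at);return c+d*(z-c[2])/d[2]
def tri(a,b):
    A=[];B=[]
    M=np.zeros((3,3));v=np.zeros(3);L=[]
    for n,at in(("side",a),("top",b)):
        c,d=ray(n,at);d=d/np.linalg.norm(d);Q=np.eye(3)-np.outer(d,d);M+=Q;v+=Q@c;L.append((c,Q))
    x=np.linalg.solve(M,v);return x,[np.linalg.norm(Q@(x-c)) for c,Q in L]
def proj(n,X):
    p=P[n];q=cv2.projectPoints(np.array(X,float).reshape(-1,3),p["rvec"],p["tvec"],p["intrinsics"],None)[0].reshape(-1,2);return q[:,::-1]
E
python3 - <<'E'
from h import *
np.set_printoptions(precision=4,suppress=True)
S=dict(hub=[(323.8,226.4),(299.4,150.2),(197.2,405.1)],knob=[(337.4,254),(158.7,372),(248,178.7)],shaft=[(124.6,288.5)],red=[(253.3,248.7)])
T=dict(hub=[(325.7,365.7),(259.3,387.2),(87.2,241.8)],knob=[(302.9,322.3),(108.5,202.5),(229.4,408.3)],shaft=[(195.6,150.1)],red=[(238.4,306.6),(228.7,409.1)])
for k in S:
  for a in S[k]:
    for b in T[k]:
      x,e=tri(a,b)
      if max(e)<.02: print(k,a,b,x,np.round(e,4))
for n in P: print(n,-cv2.Rodrigues(P[n]["rvec"])[0].T@P[n]["tvec"])
E
```

```text
hub (323.8, 226.4) (259.3, 387.2) [ 0.4703 -0.3562  0.0456] [0.0027 0.0027]
hub (299.4, 150.2) (325.7, 365.7) [ 0.3295 -0.3081  0.0541] [0.0003 0.0003]
hub (197.2, 405.1) (87.2, 241.8) [ 0.8498 -0.0384  0.0436] [0.0029 0.0029]
knob (337.4, 254) (229.4, 408.3) [ 0.5272 -0.397   0.0726] [0.002 0.002]
knob (158.7, 372) (108.5, 202.5) [0.7811 0.0407 0.0914] [0.0013 0.0013]
knob (248, 178.7) (302.9, 322.3) [ 0.3752 -0.2154  0.0896] [0.0008 0.0008]
shaft (124.6, 288.5) (195.6, 150.1) [0.5886 0.1365 0.1185] [0.003 0.003]
red (253.3, 248.7) (238.4, 306.6) [ 0.5078 -0.1864  0.035 ] [0.0029 0.0029]
red (253.3, 248.7) (228.7, 409.1) [ 0.5182 -0.3545  0.2453] [0.0066 0.0066]
side [ 0.5766 -0.7931  0.8038]
top [ 0.4083 -0.1217  1.1924]
```

View pics/side0.png

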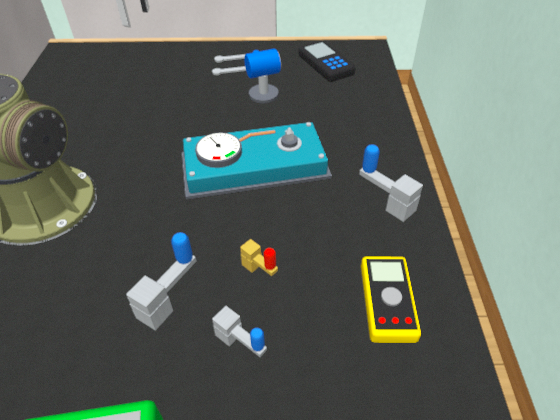

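View pics/top0.png

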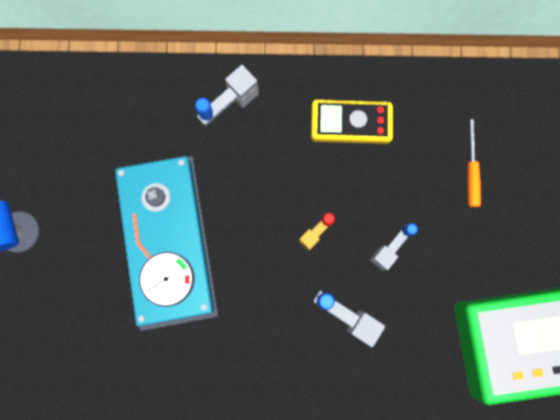

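Run:
```python
from h import *
np.set_printoptions(precision=4,suppress=True)
res={}
for n in P:
    im=vision.camera(n)
    ds=vision.silhouettes("crank_hub",n)
    print(n,[(d["at"],round(d["confidence"],2),d["mask"].sum()) for d in ds])
    for i,d in enumerate(ds): res[f"{n}{i}"]=d["mask"]; res[f"{n}{i}at"]=d["at"]
    ds=vision.silhouettes("spindle",n)
    print(n,[(d["at"],round(d["confidence"],2),d["mask"].sum()) for d in ds])
    ds=vision.pinpoint("shaft_end",n)
    print(n,[(d["at"],round(d["confidence"],2)) for d in ds])
    cv2.imwrite(f"pics/{n}1.png",im)
np.savez("m.npz",**res)
s=cv2.imread("pics/side1.png");t=cv2.imread("pics/top1.png")
f=dict(fx=6,fy=6,interpolation=cv2.INTER_CUBIC)
a=cv2.resize(s[295:360,205:275],None,**f);b=cv2.resize(t[215:280,365:425],None,**f)
cv2.imwrite("pics/z1.png",np.hstack([a,b]))
a=cv2.resize(s[120:170,190:310],None,fx=6,fy=6,interpolation=cv2.INTER_CUBIC)
cv2.imwrite("pics/z2.png",a)
a=cv2.resize(t[170:310,115:220],None,fx=4.2,fy=4.2,interpolation=cv2.INTER_CUBIC)
cv2.imwrite("pics/z3.png",a)
```

```text
side [([289.6, 161.4], 0.86, np.int64(2604)), ([185.8, 397.0], 0.82, np.int64(1825)), ([332.9, 233.7], 0.81, np.int64(1341))]
side [([137.5, 285.5], 0.67, np.int64(251)), ([332.3, 232.8], 0.64, np.int64(1351))]
side [([130.4, 288.4], 0.64)]
top [([251.9, 391.3], 0.9, np.int64(728)), ([93.4, 231.0], 0.67, np.int64(1534)), ([315.5, 355.7], 0.62, np.int64(1380))]
top []
top [([196.2, 152.9], 0.84), ([229.0, 408.9], 0.7)]
```

View pics/z1.png

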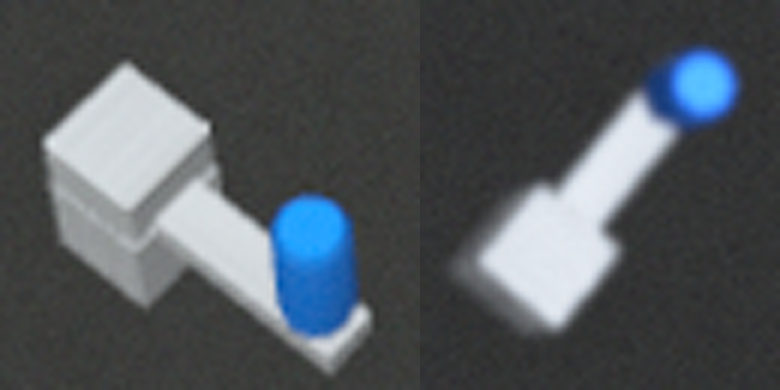

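View pics/z2.png

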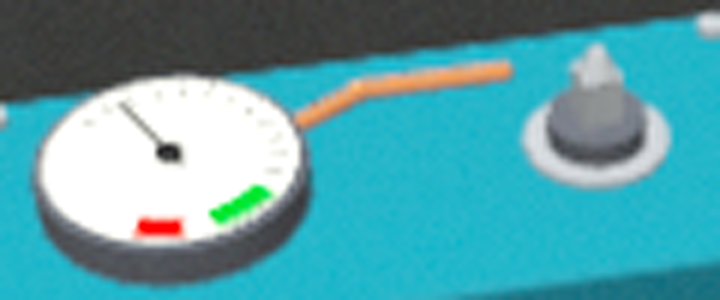

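View pics/z3.png

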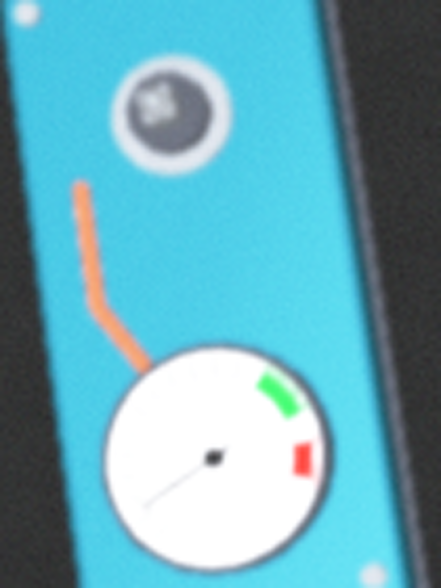

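```bash
cat >> h.py <<'E'
def box(x0,x1,y0,y1,z0,z1): return np.array([[x,y,z] for x in(x0,x1) for y in(y0,y1) for z in(z0,z1)])
def cyl(cx,cy,r,z0,z1):
    a=np.linspace(0,2*np.pi,25)[:-1];return np.array([[cx+r*np.cos(t),cy+r*np.sin(t),z] for z in(z0,z1) for t in a])
PARTS=[box(-.018,.018,-.018,.018,0,.06),box(0,.0845,-.009,.009,.031,.041),cyl(.075,0,.012,.045,.09)]
def render(n,x,y,yaw,z0=0,parts=PARTS,s=4):
    m=np.zeros((420*s,560*s),np.uint8);c,q=np.cos(yaw),np.sin(yaw)
    R=np.array([[c,-q,0],[q,c,0],[0,0,1]])
    for p in parts:
        uv=proj(n,p@R.T+[x,y,z0])[:,::-1]
        uv=((uv+.5)*s).astype(np.float32)
        cv2.fillConvexPoly(m,cv2.convexHull(np.round(uv).astype(np.int32)),255)
    return cv2.resize(m,(560,420),interpolation=cv2.INTER_AREA)/255.
E
python3 - <<'E'
from h import *
from scipy.optimize import minimize
m=np.load("m.npz")
ms={"side":m["side2"],"top":m["top0"]}
# colour-based masks within dilated net mask: anything much brighter/bluer than bench
def cm(n):
    im=cv2.GaussianBlur(cv2.imread(f"pics/{n}1.png"),(0,0),.6).astype(float)
    k=cv2.dilate(ms[n].astype(np.uint8),np.ones((9,9)))>0
    return np.clip((im.max(2)-70)/50,0,1)*k
C={n:cm(n) for n in ms}
def cost(p,ns=("side","top")): return sum(((render(n,*p)-C[n])**2).sum() for n in ns)
for ns in(("side","top"),("side",),("top",)):
    best=minimize(cost,[.470,-.356,-.62],args=(ns,),method="Nelder-Mead",options=dict(initial_simplex=[[.470,-.356,-.62],[.48,-.356,-.62],[.47,-.366,-.62],[.47,-.356,-.5]],xatol=1e-4,fatol=.1))
    print(ns,best.x,best.fun)
    if len(ns)==2:p=best.x
out=[]
for n,(r,c) in dict(side=(290,200),top=(210,360)).items():
    im=cv2.imread(f"pics/{n}1.png");e=(render(n,*p)>.5).astype(np.uint8)
    big=cv2.resize(im[r:r+75,c:c+75],None,fx=5,fy=5);E=cv2.resize(e[r:r+75,c:c+75],None,fx=5,fy=5,interpolation=cv2.INTER_NEAREST)
    cs,_=cv2.findContours(E,0,1);cv2.drawContours(big,cs,-1,(0,0,255),1);out.append(big)
cv2.imwrite("pics/fit.png",np.hstack(out))
E
```

```text
('side', 'top') [ 0.47224752 -0.351318   -0.69466252] 122.38610872741253
('side',) [ 0.47203033 -0.34949623 -0.7025729 ] 27.576398615916958
('top',) [ 0.4715551  -0.35391937 -0.67941279] 43.81508650519031
```

View pics/fit.png

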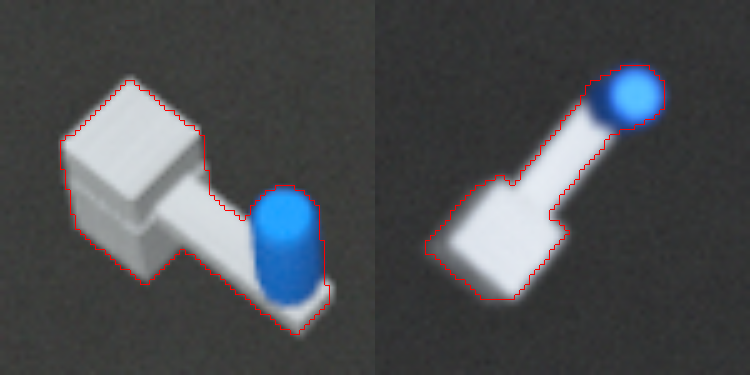

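Run:
```python
from h import *
np.set_printoptions(precision=4,suppress=True)
print(tri((128,289.5),(194.5,151.9)))
for z,r,c,n in((.107,128,289.5,"side"),(.107,194.5,151.9,"top")): print(n,onz(n,(r,c),z))
out=[]
for n,(r,c) in dict(side=(115,265),top=(180,130)).items():
    im=cv2.imread(f"pics/{n}1.png")[r:r+40,c:c+45]
    big=cv2.resize(im,None,fx=8,fy=8,interpolation=cv2.INTER_CUBIC);b2=big.copy()
    for (x,y) in [(.592,.1355)]:
        for z,rad in((.075,.021),(.06,.021),(.107,.003)):
            uv=proj(n,cyl(x,y,rad,z,z));uv=((uv-[r,c])+.5)*8
            cv2.polylines(b2,[np.round(uv[:24,::-1]).astype(np.int32)],True,(0,0,255),1)
    out.append(np.hstack([big,b2]))
cv2.imwrite("pics/sh.png",np.vstack(out)[:600])
```

```text
(array([0.5917, 0.1349, 0.1098]), [np.float64(0.0022652267856198235), np.float64(0.0022652267856198074)])
side [0.5939 0.1396 0.107 ]
top [0.5899 0.1352 0.107 ]
```

View pics/sh.png

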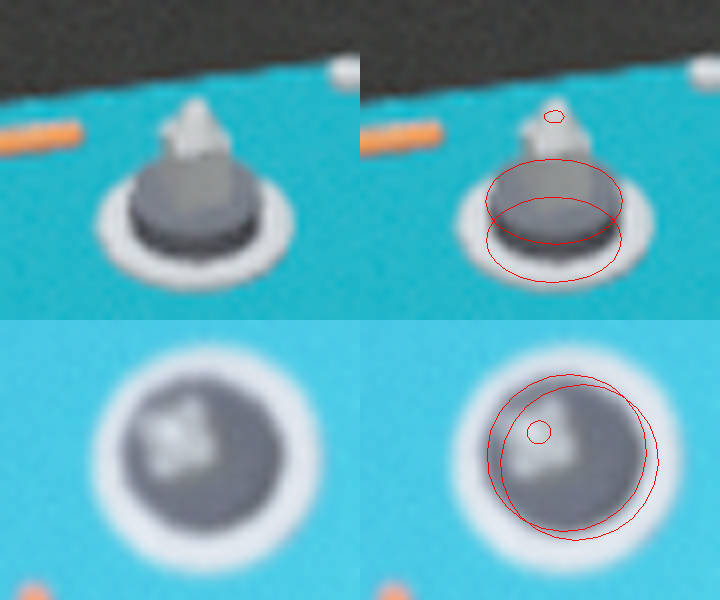

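Run:
```python
from h import *
X,Y=.5922,.1372
for n,(r,c,h,w) in dict(side=(122,278,26,24),top=(184,140,24,24)).items():
    im=cv2.imread(f"pics/{n}1.png")[r:r+h,c:c+w].astype(float)
    im=np.clip((im-90)*1.5,0,255).astype(np.uint8)
    s=9
    big=cv2.resize(im,None,fx=s,fy=s,interpolation=cv2.INTER_CUBIC);row=[big]
    for d in(0,22.5,45,67.5)if 0 else (0,30,60):
        b2=big.copy();a=np.radians(d);R=np.array([[np.cos(a),-np.sin(a),0],[np.sin(a),np.cos(a),0],[0,0,1]])
        # align with bias per camera
        yb=Y+(.001 if n=="side" else -.0005)
        q=np.array([[1,1,0],[-1,1,0],[-1,-1,0],[1,-1,0]])*.008@R.T
        for z,k in((.075,1),(.097,1),(.107,.375)):
            uv=((proj(n,q*k+[X,yb,z])-[r,c])+.5)*s
            cv2.polylines(b2,[np.round(uv[:,::-1]).astype(np.int32)],True,(0,0,255),1)
        row.append(b2)
    cv2.imwrite(f"pics/sq{n}.png",np.hstack(row)[:,:800])
a=cv2.imread("pics/sqside.png");b=cv2.imread("pics/sqtop.png");w=min(a.shape[1],b.shape[1])
cv2.imwrite("pics/sq.png",np.vstack([a[:,:w],b[:,:w]]))
```

```text
(no output)
```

View pics/sq.png

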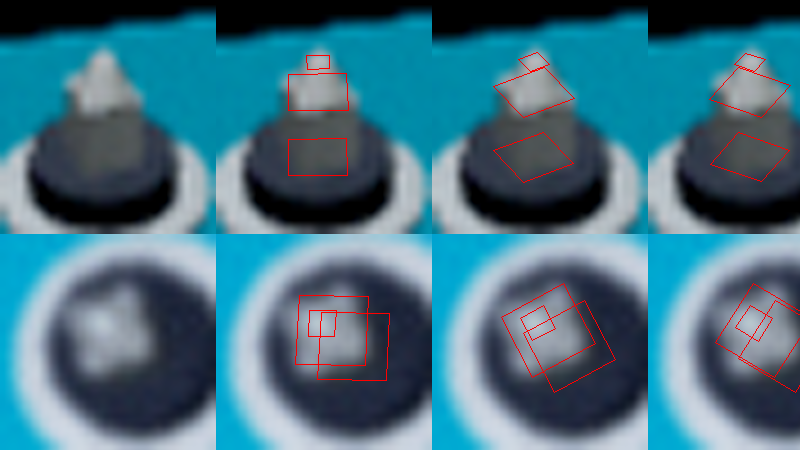

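Run:
```python
from h import *
from scipy.optimize import minimize
q=lambda k,z:[[sx*k,sy*k,z] for sx in(1,-1) for sy in(1,-1)]
parts=[np.array(q(.008,.075)+q(.008,.097)),np.array(q(.008,.097)+q(.003,.107))]
def run(n,C,win):
    r,c,h,w=win
    res=[]
    for d in range(0,90,5):
        def f(p):
            m=render(n,p[0],p[1],np.radians(d),parts=parts,s=8)[r:r+h,c:c+w]
            m=cv2.GaussianBlur(m,(0,0),.8)
            A=np.stack([m.ravel(),np.ones(m.size)],1);wt=C[1].ravel()
            sol=np.linalg.lstsq(A*wt[:,None],C[0].ravel()*wt,rcond=None)
            return float((((A@sol[0]-C[0].ravel())*wt)**2).sum())
        b=minimize(f,[.592,.137],method="Nelder-Mead",options=dict(initial_simplex=[[.592,.137],[.595,.137],[.592,.14]],xatol=2e-4,fatol=1))
        res.append((d,round(b.fun/1e3,1),*np.round(b.x,4)))
    print(n);[print(x) for x in res]
im=cv2.imread("pics/top1.png").astype(float)
r,c,h,w=184,140,25,30
g=im[r:r+h,c:c+w].mean(2)
# collar disc mask
cc=proj("top",[[.592,.1373,.075]])[0]
yy,xx=np.mgrid[r:r+h,c:c+w]
W=((yy-cc[0])**2+(xx-cc[1])**2<8.5**2).astype(float)
run("top",(g,W),(r,c,h,w))
im=cv2.imread("pics/side1.png").astype(float)
r,c,h,w=122,276,24,28
# side: non-blue saturation measure; use red channel: teal R low, collar R mid, shaft R high
g=im[r:r+h,c:c+w,2]
W=np.ones((h,w))*1.;W[18:]=0
yy,xx=np.mgrid[r:r+h,c:c+w]
g=np.clip(g,110,140)
run("side",(g,W),(r,c,h,w))
np.set_printoptions(linewidth=200)
print(im[r:r+h,c:c+w,2].astype(int))
```

```text
top
(0, np.float64(29.6), np.float64(0.5946), np.float64(0.1419))
(5, np.float64(26.7), np.float64(0.5947), np.float64(0.1417))
(10, np.float64(23.8), np.float64(0.5944), np.float64(0.1417))
(15, np.float64(21.3), np.float64(0.5944), np.float64(0.1415))
(20, np.float64(21.1), np.float64(0.5948), np.float64(0.1414))
(25, np.float64(21.0), np.float64(0.5944), np.float64(0.1413))
(30, np.float64(22.8), np.float64(0.5946), np.float64(0.1416))
(35, np.float64(25.7), np.float64(0.5946), np.float64(0.1417))
(40, np.float64(29.0), np.float64(0.5947), np.float64(0.1418))
(45, np.float64(32.8), np.float64(0.5948), np.float64(0.1423))
(50, np.float64(35.8), np.float64(0.595), np.float64(0.1425))
(55, np.float64(38.1), np.float64(0.5951), np.float64(0.1429))
(60, np.float64(38.7), np.float64(0.5947), np.float64(0.143))
(65, np.float64(39.0), np.float64(0.5947), np.float64(0.1431))
(70, np.float64(38.6), np.float64(0.5947), np.float64(0.1427))
(75, np.float64(37.5), np.float64(0.5947), np.float64(0.1425))
(80, np.float64(35.8), np.float64(0.5948), np.float64(0.1424))
(85, np.float64(32.8), np.flo
[... 3229 characters left out ...]
  36  37]
 [ 35 109 191 212 202 130 125 124 124 123 129 135 140 135 136 137 134 131 119 123 115 138 197 206 179  87  33  39]
 [ 47 142 212 211 197 111 114 122 125 123 126 131 134 130 124 120 121 122 123 118 107 140 211 208 198 133  39  32]
 [ 72 160 213 213 204 122  86 111 117 125 123 122 125 121 119 119 121 121 116 100  81 138 208 207 200 146  34  32]
 [ 83 168 216 214 204 140  75  81 101 108 115 115 120 119 117 116 113 107  98  68  72 143 207 208 200 158  33  36]
 [ 63 150 207 215 208 167  90  77  84  79  90  95 101 103 100  95  83  72  77  70  90 167 208 211 199 125  38  38]
 [ 47 107 180 213 213 203 155  93  81  79  78  83  85  80  81  79  79  72  68  86 153 198 210 207 185  75  37  39]]
```

Call:
arm_command(plan=[-1, 0.7, -0.93, 0, -0.183, -1, 0.7, -0.93, 0, -0.183, -1, 0.7, -0.93, 0, -0.183, -1, 0.7, -0.93, 0, -0.183, -1, 0.7, -0.93, 0, -0.183, -1, 0.7, -0.93, 0, -0.183, -1, 0.7, -0.93, 0, -0.183, -1, 0.7, -0.93, 0, -0.183, -1, 0.7, -0.93, 0, -0.183, -1, 0.7, -0.93, 0, -0.183, -1, 0.7, -0.93, 0, -0.183, -1, 0.7, -0.93, 0, -0.183], newtons=30)

```text
time_s: 2.1
ee_pos: [0.4474, 0.1521, 0.4046]
eef_rot: [-3.142, -0.0, 2.448]
force: [-0.1, 1.4, -0.5]
grip_width: 0.0938
```

Call:
arm_command(plan=[-1, 0, -0.95, 0, 0, -1, 0, -0.95, 0, 0, -1, 0, -0.95, 0, 0, -1, 0, -0.95, 0, 0, -1, 0, -0.95, 0, 0, -1, 0, -0.95, 0, 0, -1, 0, -0.95, 0, 0, -1, 0, -0.95, 0, 0, -1, 0, -0.95, 0, 0, -1, 0, -0.95, 0, 0])

```text
time_s: 3.1
ee_pos: [0.4479, -0.2272, 0.4045]
eef_rot: [3.141, -0.0, 2.449]
force: [-0.7, -0.4, -0.2]
grip_width: 0.094
```

Call:
arm_command(plan=[-1, 0.061, -0.308, 0, 0, -1, 0.061, -0.308, 0, 0, -1, 0.061, -0.308, 0, 0, -1, 0.061, -0.308, -0.1, 0, -1, 0.061, -0.308, -0.2, 0, -1, 0.061, -0.308, -0.3, 0, -1, 0.061, -0.308, -0.3, 0])

```text
time_s: 3.8
ee_pos: [0.4722, -0.3489, 0.2802]
eef_rot: [3.141, -0.008, 2.451]
force: [-0.6, -1.2, 0.3]
grip_width: 0.0944
```

Run:
```python
from h import *
o=sensors.get_obs();print(o["ee_pos"],o["eef_rot"])
s=vision.camera("side");t=vision.camera("top")
a=cv2.resize(s[240:370,150:290],None,fx=4,fy=4,interpolation=cv2.INTER_CUBIC)
b=cv2.resize(t[190:310,330:450],None,fx=4,fy=4)
b=cv2.copyMakeBorder(b,0,a.shape[0]-b.shape[0],0,0,0)
cv2.imwrite("pics/g1.png",np.hstack([a,b])[:, :1040]); cv2.imwrite("pics/g1.png",cv2.resize(np.hstack([a,b]),None,fx=.75,fy=.75))
```

```text
[ 0.47223471 -0.34890114  0.28017353] [ 3.14141177 -0.00835077  2.45082879]
```

View pics/g1.png

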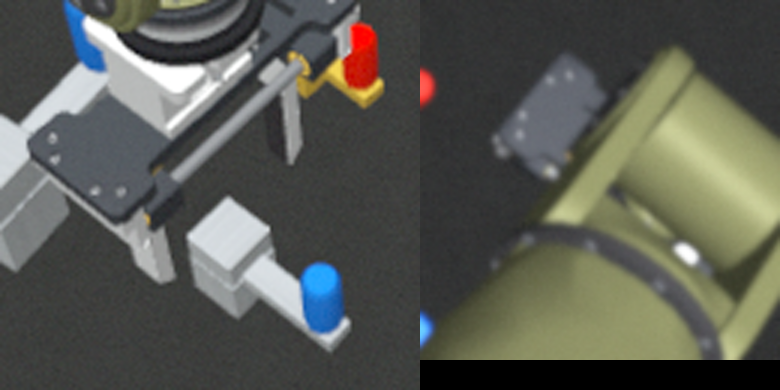

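Call:
arm_command(plan=[-1, 0, 0, -0.08, 0, -1, 0, 0, -0.16, 0, -1, 0, 0, -0.165, 0, -1, 0, 0, -0.165, 0, 1, 0, 0, -0.165, 0, 1, 0, 0, -0.165, 0, 1, 0, 0, -0.165, 0, 1, 0, 0, -0.165, 0, 1, 0, 0, -0.165, 0, 1, 0, 0, -0.165, 0, 1, 0, 0, -0.165, 0, 1, 0, 0, -0.165, 0], newtons=35)

```text
time_s: 5.1
ee_pos: [0.4721, -0.3513, 0.2186]
eef_rot: [3.141, -0.0, 2.449]
force: [0.5, 1.6, 0.7]
grip_width: 0.0361
```

Call:
arm_command(plan=[1, 0, 0, 0.1, 0, 1, 0, 0, 0.2, 0, 1, 0, 0, 0.3, 0, 1, 0, 0, 0.4, 0, 1, 0, 0, 0.45, 0, 1, 0.05, 0.1, 0.45, -0.05, 1, 0.1, 0.2, 0.45, -0.1, 1, 0.15, 0.3, 0.45, -0.15, 1, 0.2, 0.4, 0.45, -0.2, 1, 0.25, 0.5, 0.45, -0.244, 1, 0.25, 0.6, 0.45, -0.244, 1, 0.25, 0.7, 0.45, -0.244, 1, 0.25, 0.75, 0.45, -0.244, 1, 0.25, 0.75, 0.45, -0.244])

```text
time_s: 6.5
ee_pos: [0.572, -0.0489, 0.3977]
eef_rot: [-3.14, -0.001, 1.941]
force: [0.2, -0.8, -6.7]
grip_width: 0.0361
```

Run:
```python
from h import *
o=sensors.get_obs();print(o["ee_pos"],o["eef_rot"],o["force"],o["moment"])
s=vision.camera("side");t=vision.camera("top")
cv2.imwrite("pics/c1.png",cv2.resize(np.hstack([s,t]),None,fx=.7,fy=.7))
```

```text
[ 0.57197914 -0.04892392  0.39774069] [-3.13998923e+00 -1.34632417e-03  1.94054976e+00] [ 0.2083533  -0.79886406 -6.69882585] [-0.06024046 -0.01353646 -0.00873113]
```

View pics/c1.png

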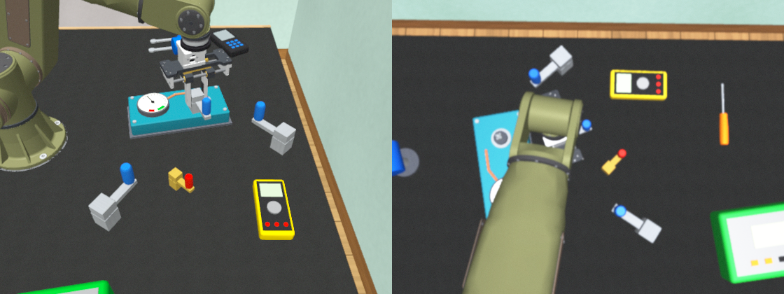

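Call:
arm_command(plan=[1, 0.01, 0.1, 0, 0, 1, 0.02, 0.2, 0, 0, 1, 0.03, 0.3, 0, 0, 1, 0.045, 0.4, 0, 0, 1, 0.0515, 0.47, 0, 0, 1, 0.0515, 0.4735, 0, 0, 1, 0.0515, 0.4735, -0.08, 0, 1, 0.0515, 0.4735, -0.15, 0, 1, 0.0515, 0.4735, -0.15, 0, 1, 0.0515, 0.4735, -0.15, 0])

```text
time_s: 7.6
ee_pos: [0.5931, 0.137, 0.3391]
eef_rot: [-3.141, 0.0, 1.936]
force: [1.0, -0.0, -5.6]
grip_width: 0.0358
```

Run:
```python
from h import *
o=sensors.get_obs();print(o["ee_pos"],o["eef_rot"],o["force"],o["moment"])
s=vision.camera("side");t=vision.camera("top")
cv2.imwrite("pics/side2.png",s)
x,y,z=o["ee_pos"];yaw=o["eef_rot"][2]-np.pi
m=s.copy()
b=cv2.resize(s[70:180,230:350],None,fx=5,fy=5,interpolation=cv2.INTER_CUBIC);b2=b.copy()
for zz,parts,yy in((z-.2186,PARTS,yaw),(0,[cyl(0,0,.021,.06,.075),cyl(0,0,.003,.106,.107)],0)):
  X=(x,y+.001) if zz else (.5927,.139)
  for p in parts:
    e=(render("side",X[0],X[1],yy,zz,[p],s=4)>.5).astype(np.uint8)[70:180,230:350]
    cs,_=cv2.findContours(cv2.resize(e,None,fx=5,fy=5,interpolation=0),0,1);cv2.drawContours(b2,cs,-1,(0,0,255),1)
cv2.imwrite("pics/p1.png",cv2.resize(np.hstack([b,b2]),None,fx=.66,fy=.66))
```

```text
[0.59308698 0.13697063 0.33914882] [-3.14118747e+00  4.51284196e-05  1.93621647e+00] [ 1.00393088 -0.04514962 -5.63745725] [0.00942982 0.03890047 0.01358047]
```

View pics/p1.png

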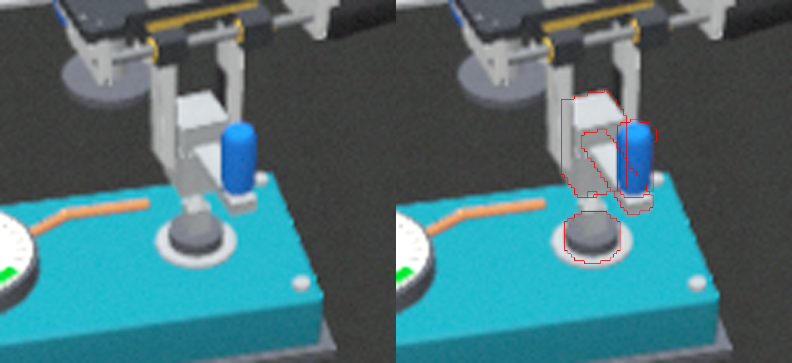

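Call:
arm_command(plan=[1, 0, 0, -0.02, 0, 1, 0, 0, -0.03, 0, 1, 0, 0, -0.04, 0, 1, 0, 0, -0.05, 0, 1, 0, 0, -0.06, 0, 1, 0, 0, -0.06, 0])

```text
time_s: 8.3
ee_pos: [0.5926, 0.138, 0.3139]
eef_rot: [-3.141, -0.0, 1.938]
force: [-0.6, 0.2, -6.6]
grip_width: 0.0357
```

Call:
arm_command(plan=[1, 0, 0, -0.01, 0, 1, 0, 0, -0.02, 0, 1, 0, 0, -0.03, 0, 1, 0, 0, -0.04, 0, 1, 0, 0, -0.04, 0])

```text
time_s: 8.8
ee_pos: [0.5926, 0.138, 0.2979]
eef_rot: [-3.141, -0.0, 1.937]
force: [1.1, 1.3, -6.7]
grip_width: 0.0358
```

Call:
arm_command(plan=[0, 0, 0, 0, 0, 0, 0, 0, 0, 0, 0, 0, 0, 0, 0, 0, 0, 0, 0, 0, 0, 0, 0, 0.1, 0, 0, 0, 0, 0.2, 0, 0, 0, 0, 0.3, 0, 0, 0, 0, 0.35, 0, 0, 0, 0, 0.35, 0])

```text
time_s: 9.7
ee_pos: [0.5925, 0.138, 0.4422]
eef_rot: [3.136, 0.001, 1.937]
force: [0.0, -0.1, 0.7]
grip_width: 0.0468
```

Run:
```python
from h import *
from scipy.optimize import minimize
o=sensors.get_obs();print(o["ee_pos"],o["grip_width"])
s=vision.camera("side")
print([(d["at"],d["confidence"]) for d in vision.pinpoint("crank_knob","side")])
t=vision.camera("top")
cv2.imwrite("pics/side3.png",s)
b=cv2.resize(s[90:190,190:330],None,fx=5,fy=5,interpolation=cv2.INTER_CUBIC);b2=b.copy()
hsv=cv2.cvtColor(s,cv2.COLOR_BGR2HSV)
for p in PARTS:
    e=(render("side",.5927,.139,-1.204,.075,[p],s=4)>.5).astype(np.uint8)[90:190,190:330]
    cs,_=cv2.findContours(cv2.resize(e,None,fx=5,fy=5,interpolation=0),0,1);cv2.drawContours(b2,cs,-1,(0,0,255),1)
cv2.imwrite("pics/q1.png",cv2.resize(np.vstack([b,b2]),None,fx=.6,fy=.6))
cv2.imwrite("pics/top3.png",t)
```

```text
[0.59248381 0.13800501 0.44216099] 0.046835341978637215
[([158.6, 371.1], 0.78), ([245.2, 182.4], 0.76), ([127.7, 287.5], 0.64), ([133.2, 299.9], 0.62)]
```

View pics/q1.png

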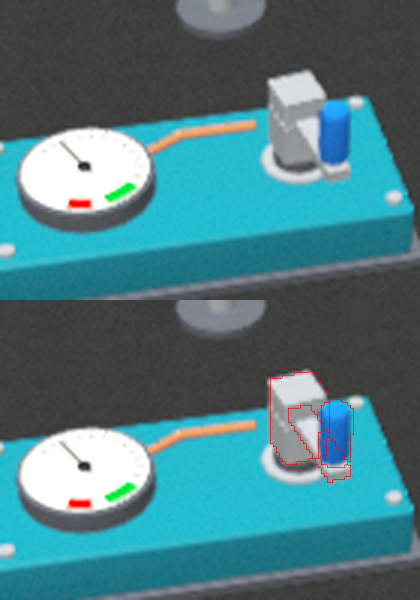

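View pics/top3.png

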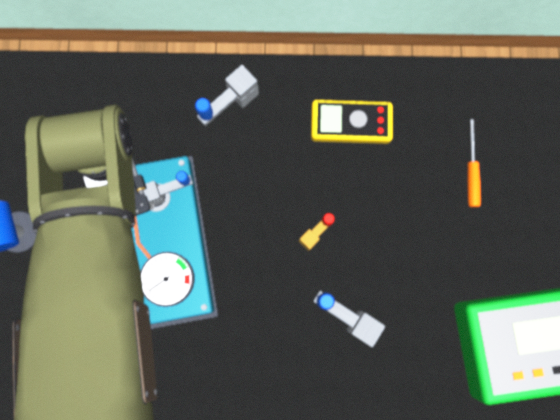

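```bash
cat >> h.py <<'E'
def fitcrank(s,p0=(.593,.139,-1.2,.075),fix=()):
    from scipy.optimize import minimize
    r,c,h,w=85,255,90,90
    im=cv2.GaussianBlur(s,(0,0),.5).astype(float)[r:r+h,c:c+w]
    hsv=cv2.cvtColor(s,cv2.COLOR_BGR2HSV)[r:r+h,c:c+w]
    # blue knob mask
    blue=((hsv[...,0]>102)&(hsv[...,0]<120)&(hsv[...,1]>140)).astype(float)
    grey=((hsv[...,1]<60)&(hsv[...,2]>95)).astype(float)
    return blue,grey,(r,c,h,w)
def gauge(n,im,ctr,R=.056,N=400):
    # rectify the face: world patch at z=.081 centred ctr; rows: +x up, cols: -y right (seen from above)
    g=np.linspace(-.06,.06,N)
    XX=ctr[0]-g[:,None]+0*g[None];YY=ctr[1]-g[None]+0*g[:,None]
    uv=proj(n,np.stack([XX,YY,0*XX+.081],-1).reshape(-1,3)).reshape(N,N,2).astype(np.float32)
    return cv2.remap(im,uv[...,1],uv[...,0],cv2.INTER_CUBIC)
E
python3 - <<'E'
from h import *
s=cv2.imread("pics/side1.png");t=cv2.imread("pics/top1.png")
# gauge centre estimates
print(onz("top",(170+457/4.2,115+214/4.2),.081),onz("side",(120+152/6,190+169/6),.081))
a=gauge("side",s,onz("side",(120+152/6,190+169/6),.081));b=gauge("top",t,onz("top",(170+457/4.2,115+214/4.2),.081))
cv2.imwrite("pics/ga.png",np.hstack([a,b]))
s3=cv2.imread("pics/side3.png")
bl,gr,w=fitcrank(s3)
cv2.imwrite("pics/bl.png",cv2.resize(np.hstack([bl,gr])*255,None,fx=4,fy=4))
E
```

```text
[0.41986853 0.1039021  0.081     ] [0.42127373 0.10799876 0.081     ][ WARN:0@0.841] global loadsave.cpp:1063 imwrite_ Unsupported depth image for selected encoder is fallbacked to CV_8U.
```

View pics/ga.png

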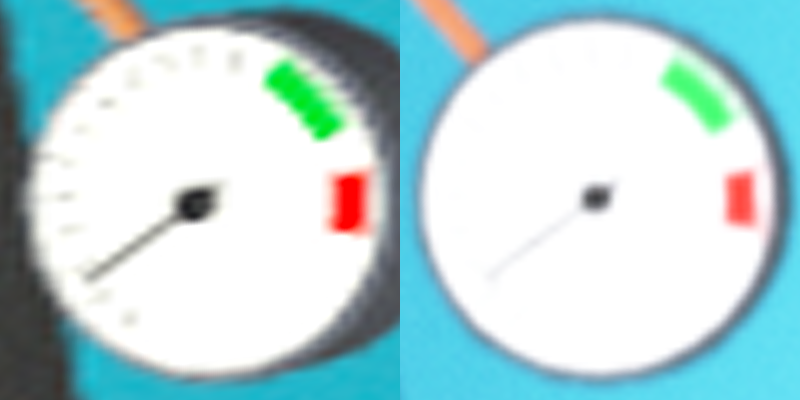

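View pics/bl.png

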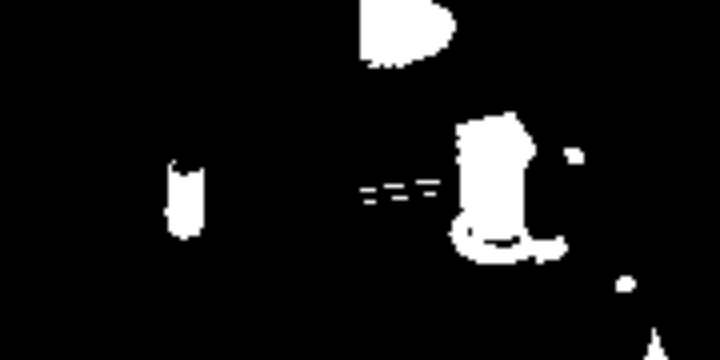

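Run:
```python
from h import *
s=cv2.imread("pics/side3.png")
hsv=cv2.cvtColor(s,cv2.COLOR_BGR2HSV)
m=((hsv[...,0]>98)&(hsv[...,0]<120)&(hsv[...,1]>140))[100:160,280:330]
ys,xs=np.nonzero(m);print(xs.min()+280,xs.max()+280,ys.min()+100,ys.max()+100,len(xs))
from scipy.optimize import minimize
K=[cyl(.075,0,.012,.045,.09)]
M=np.zeros((420,560));M[100:160,280:330]=m
f=lambda p:((render("side",.5927,.139,p[0],p[1],K)-M)**2).sum()
for y0 in(-1.3,-1.1):
    b=minimize(f,[y0,.075],method="Nelder-Mead",options=dict(initial_simplex=[[y0,.075],[y0+.15,.075],[y0,.08]],xatol=1e-4));print(b.x,b.fun)
t=cv2.imread("pics/top3.png");hsv=cv2.cvtColor(t,cv2.COLOR_BGR2HSV)
m=((hsv[...,0]>102)&(hsv[...,0]<120)&(hsv[...,1]>150))[165:195,165:200];ys,xs=np.nonzero(m);print(xs.min()+165,xs.max()+165,ys.min()+165,ys.max()+165)
M=np.zeros((420,560));M[165:195,165:200]=m
f=lambda p:((render("top",p[0],p[1],0,.075,[cyl(0,0,.012,.045,.09)])-M)**2).sum()
b=minimize(f,[.62,.067],method="Nelder-Mead",options=dict(initial_simplex=[[.62,.067],[.625,.067],[.62,.072]],xatol=1e-4));print(b.x,b.fun)
```

```text
296 306 123 144 188
[-1.20735779  0.07638382] 30.18700499807766
[-1.2073576   0.07682269] 30.028542868127644
176 188 171 184
[0.61966553 0.067448  ] 47.12461361014994
```

Call:
arm_command(plan=[0, 0.0675, -0.1757, 0, 0, 0, 0.0675, -0.1757, 0, 0, 0, 0.0675, -0.1757, -0.1, 0, 0, 0.0675, -0.1757, -0.2, 0, 0, 0.0675, -0.1757, -0.285, 0, 0, 0.0675, -0.1757, -0.285, 0, 0, 0.0675, -0.1757, -0.285, 0, 0.2, 0.0675, -0.1757, -0.285, 0, 1, 0.0675, -0.1757, -0.285, 0, 1, 0.0675, -0.1757, -0.285, 0, 1, 0.0675, -0.1757, -0.285, 0, 1, 0.0675, -0.1757, -0.285, 0, 1, 0.0675, -0.1757, -0.285, 0], newtons=30)

```text
time_s: 11.15
ee_pos: [0.6198, 0.0676, 0.3253]
eef_rot: [3.14, 0.001, 1.937]
force: [0.3, -3.3, 4.5]
grip_width: 0.0235
```

Run:
```python
from h import *
o=sensors.get_obs();print(o["ee_pos"],o["force"])
s=vision.camera("side")
cv2.imwrite("pics/k1.png",cv2.resize(s[60:180,180:340],None,fx=5,fy=5,interpolation=cv2.INTER_CUBIC))
```

```text
[0.61979977 0.06756269 0.32532942] [ 0.2991961  -3.2559487   4.48723369]
```

View pics/k1.png

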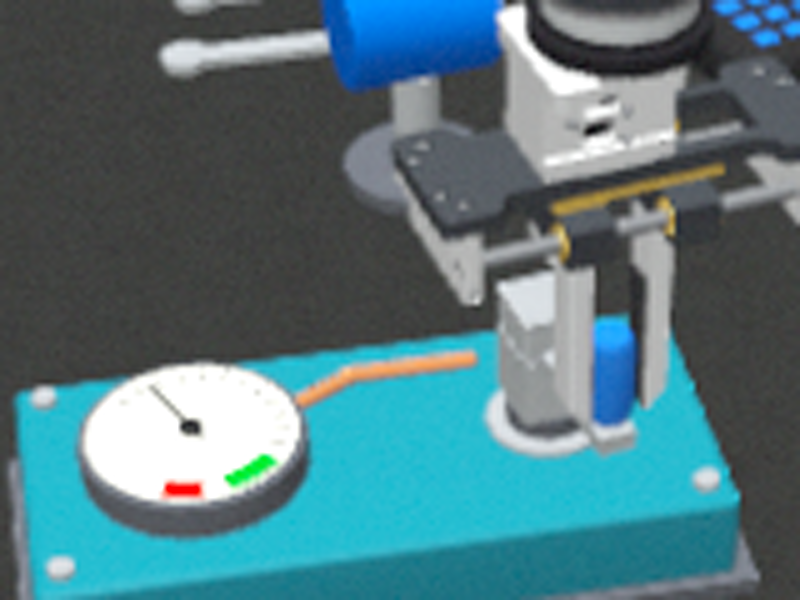

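Run:
```python
import numpy as np
a0=np.radians(-69)
l=[]
for k in range(1,21):
    a=a0-np.radians(9*k);l+=[1,round(.075*(np.cos(a)-np.cos(a0))/.4,3),round(.075*(np.sin(a)-np.sin(a0))/.4,3),0,0]
print([float(x) for x in l])
```

```text
[1.0, -0.028, -0.008, 0.0, 0.0, 1.0, -0.057, -0.012, 0.0, 0.0, 1.0, -0.087, -0.011, 0.0, 0.0, 1.0, -0.116, -0.006, 0.0, 0.0, 1.0, -0.143, 0.004, 0.0, 0.0, 1.0, -0.169, 0.018, 0.0, 0.0, 1.0, -0.193, 0.036, 0.0, 0.0, 1.0, -0.213, 0.057, 0.0, 0.0, 1.0, -0.23, 0.081, 0.0, 0.0, 1.0, -0.242, 0.108, 0.0, 0.0, 1.0, -0.251, 0.136, 0.0, 0.0, 1.0, -0.254, 0.165, 0.0, 0.0, 1.0, -0.254, 0.195, 0.0, 0.0, 1.0, -0.248, 0.224, 0.0, 0.0, 1.0, -0.238, 0.251, 0.0, 0.0, 1.0, -0.224, 0.277, 0.0, 0.0, 1.0, -0.207, 0.301, 0.0, 0.0, 1.0, -0.185, 0.321, 0.0, 0.0, 1.0, -0.161, 0.337, 0.0, 0.0, 1.0, -0.134, 0.35, 0.0, 0.0]
```

First a quarter turn, to check forces.

Call:
arm_command(plan=[1, -0.028, -0.008, 0, 0, 1, -0.057, -0.012, 0, 0, 1, -0.087, -0.011, 0, 0, 1, -0.116, -0.006, 0, 0, 1, -0.143, 0.004, 0, 0, 1, -0.169, 0.018, 0, 0, 1, -0.193, 0.036, 0, 0, 1, -0.213, 0.057, 0, 0, 1, -0.23, 0.081, 0, 0, 1, -0.242, 0.108, 0, 0])

```text
time_s: 12.2
ee_pos: [0.5224, 0.1116, 0.325]
eef_rot: [3.141, 0.001, 1.938]
force: [5.7, -2.2, 4.1]
grip_width: 0.0237
```

Run:
```python
from h import *
o=sensors.get_obs();print(o["ee_pos"],o["force"],o["moment"],o["grip_width"])
s=vision.camera("side")
cv2.imwrite("pics/k2.png",cv2.resize(s[60:180,180:340],None,fx=5,fy=5,interpolation=cv2.INTER_CUBIC))
```

```text
[0.52241281 0.11163006 0.3250101 ] [ 5.68976326 -2.20856732  4.12297017] [-0.37983821 -1.36766456 -0.03829438] 0.023716962876351798
```

View pics/k2.png

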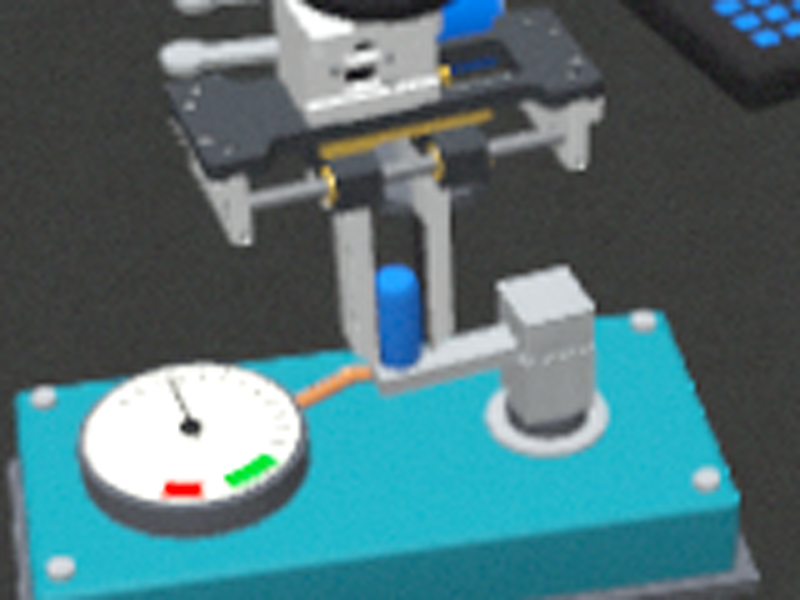

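Run:
```python
import numpy as np
a0=np.radians(-159)
l=[]
for k in range(1,21):
    a=a0-np.radians(18*k);print(f"1, {.075*(np.cos(a)-np.cos(a0))/.4:.3f}, {.075*(np.sin(a)-np.sin(a0))/.4:.3f}, 0, 0,",end=" ")
```

```text
1, -0.012, 0.057, 0, 0, 1, -0.006, 0.116, 0, 0, 1, 0.018, 0.169, 0, 0, 1, 0.057, 0.213, 0, 0, 1, 0.108, 0.242, 0, 0, 1, 0.165, 0.254, 0, 0, 1, 0.224, 0.248, 0, 0, 1, 0.277, 0.224, 0, 0, 1, 0.321, 0.185, 0, 0, 1, 0.350, 0.134, 0, 0, 1, 0.362, 0.077, 0, 0, 1, 0.356, 0.019, 0, 0, 1, 0.332, -0.035, 0, 0, 1, 0.293, -0.079, 0, 0, 1, 0.242, -0.108, 0, 0, 1, 0.185, -0.120, 0, 0, 1, 0.127, -0.114, 0, 0, 1, 0.073, -0.090, 0, 0, 1, 0.029, -0.051, 0, 0, 1, 0.000, -0.000, 0, 0,
```

Call:
arm_command(plan=[1, -0.012, 0.057, 0, 0, 1, -0.006, 0.116, 0, 0, 1, 0.018, 0.169, 0, 0, 1, 0.057, 0.213, 0, 0, 1, 0.108, 0.242, 0, 0, 1, 0.165, 0.254, 0, 0, 1, 0.224, 0.248, 0, 0, 1, 0.277, 0.224, 0, 0, 1, 0.321, 0.185, 0, 0, 1, 0.35, 0.134, 0, 0, 1, 0.362, 0.077, 0, 0, 1, 0.356, 0.019, 0, 0, 1, 0.332, -0.035, 0, 0, 1, 0.293, -0.079, 0, 0, 1, 0.242, -0.108, 0, 0, 1, 0.185, -0.12, 0, 0, 1, 0.127, -0.114, 0, 0, 1, 0.073, -0.09, 0, 0, 1, 0.029, -0.051, 0, 0, 1, 0, 0, 0, 0])

```text
time_s: 14.25
ee_pos: [0.5219, 0.1114, 0.3251]
eef_rot: [3.141, 0.001, 1.937]
force: [17.0, 2.4, -4.1]
grip_width: 0.0236
```

Run:
```python
from h import *
o=sensors.get_obs();print(o["ee_pos"],o["force"],o["moment"],o["grip_width"])
s=vision.camera("side");t=vision.camera("top")
a=cv2.resize(s[70:170,180:330],None,fx=4,fy=4,interpolation=cv2.INTER_CUBIC);
g=gauge("side",s,(.4213,.1080));gt=gauge("top",t,(.4199,.1039))
cv2.imwrite("pics/k3.png",np.vstack([a[:,:600],cv2.resize(np.hstack([g,gt]),(600,200))[:200]]))
cv2.imwrite("pics/g3.png",np.hstack([g,gt]))
```

```text
[0.52191012 0.11144142 0.32505164] [17.01151454  2.38710657 -4.06492726] [ 0.38471139 -3.72058721 -0.00830515] 0.023609234798905546
```

View pics/k3.png

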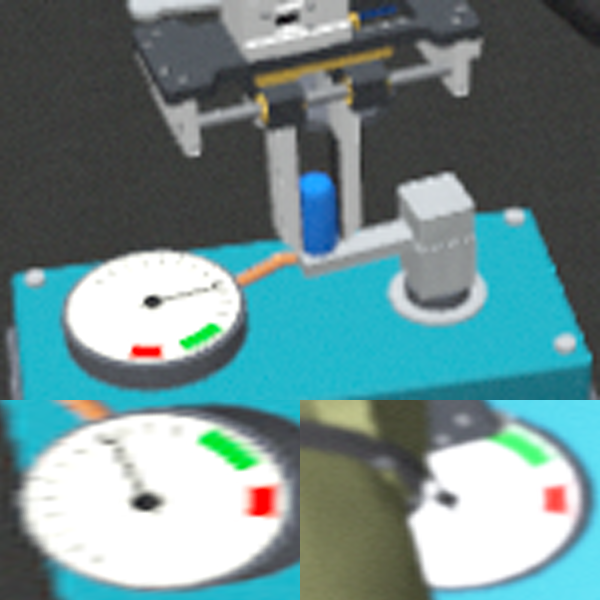

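View pics/g3.png

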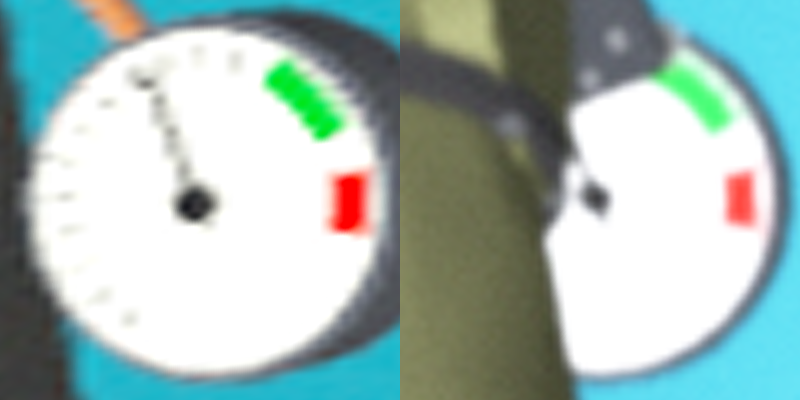

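Run:
```python
import numpy as np
a0=np.radians(-159)
for k in range(1,19):
    a=a0-np.radians(15*k);print(f"1, {.075*(np.cos(a)-np.cos(a0))/.4:.3f}, {.075*(np.sin(a)-np.sin(a0))/.4:.3f}, 0, 0,",end=" ")
```

```text
1, -0.011, 0.048, 0, 0, 1, -0.010, 0.097, 0, 0, 1, 0.004, 0.143, 0, 0, 1, 0.029, 0.185, 0, 0, 1, 0.065, 0.219, 0, 0, 1, 0.108, 0.242, 0, 0, 1, 0.155, 0.254, 0, 0, 1, 0.204, 0.252, 0, 0, 1, 0.251, 0.238, 0, 0, 1, 0.293, 0.213, 0, 0, 1, 0.327, 0.177, 0, 0, 1, 0.350, 0.134, 0, 0, 1, 0.362, 0.087, 0, 0, 1, 0.360, 0.038, 0, 0, 1, 0.346, -0.009, 0, 0, 1, 0.321, -0.051, 0, 0, 1, 0.285, -0.084, 0, 0, 1, 0.242, -0.108, 0, 0,
```

Call:
arm_command(plan=[1, -0.011, 0.048, 0, 0, 1, -0.01, 0.097, 0, 0, 1, 0.004, 0.143, 0, 0, 1, 0.029, 0.185, 0, 0, 1, 0.065, 0.219, 0, 0, 1, 0.108, 0.242, 0, 0, 1, 0.155, 0.254, 0, 0, 1, 0.204, 0.252, 0, 0, 1, 0.251, 0.238, 0, 0, 1, 0.293, 0.213, 0, 0, 1, 0.327, 0.177, 0, 0, 1, 0.35, 0.134, 0, 0, 1, 0.362, 0.087, 0, 0, 1, 0.36, 0.038, 0, 0, 1, 0.346, -0.009, 0, 0, 1, 0.321, -0.051, 0, 0, 1, 0.285, -0.084, 0, 0, 1, 0.242, -0.108, 0, 0, 1, 0.242, -0.108, 0, 0])

```text
time_s: 16.25
ee_pos: [0.6186, 0.0672, 0.3251]
eef_rot: [-3.141, -0.001, 1.937]
force: [-0.1, -2.3, 5.2]
grip_width: 0.0231
```

Run:
```python
from h import *
o=sensors.get_obs();print(o["ee_pos"],o["force"],o["moment"],o["grip_width"])
s=vision.camera("side");t=vision.camera("top")
a=cv2.resize(s[70:170,180:330],None,fx=4,fy=4,interpolation=cv2.INTER_CUBIC);
g=gauge("side",s,(.4213,.1080));gt=gauge("top",t,(.4199,.1039))
cv2.imwrite("pics/k4.png",np.vstack([a[:,:600],np.hstack([cv2.resize(g,(200,200)),cv2.resize(gt,(200,200)),np.zeros((200,200,3),np.uint8)])]))
cv2.imwrite("pics/g4.png",np.hstack([g,gt]))
```

```text
[0.61855443 0.06718701 0.32506432] [-0.08067326 -2.286183    5.23800333] [-0.25183453  0.22857011 -0.00909531] 0.023078042382171437
```

View pics/k4.png

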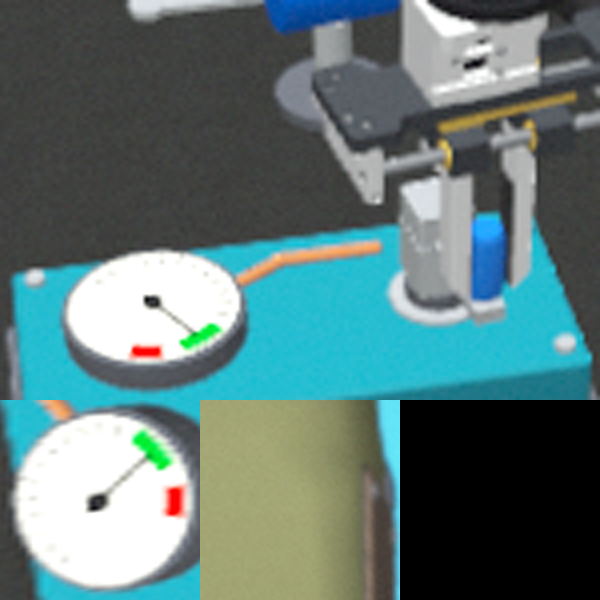

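View pics/g4.png

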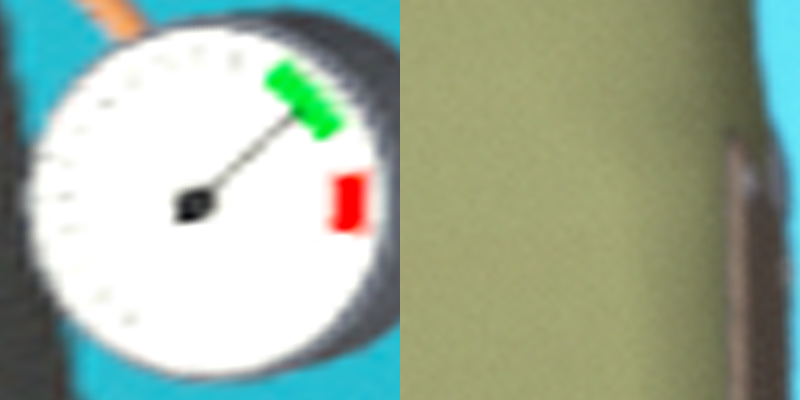

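Call:
arm_command(plan=[0.3, 0, 0, 0, 0, 0, 0, 0, 0, 0, 0, 0, 0, 0, 0, 0, 0, 0, 0, 0, 0, 0, 0, 0, 0, 0, 0, 0, 0.08, 0, 0, 0, 0, 0.16, 0, 0, 0, 0, 0.26, 0, 0, 0, 0, 0.36, 0, 0, 0, 0.1, 0.4, 0, 0, 0, 0.2, 0.4, 0, 0, 0, 0.3, 0.4, 0, 0, 0, 0.4, 0.4, 0, 0, 0, 0.5, 0.4, 0, 0, 0, 0.5, 0.4, 0, 0, 0, 0.5, 0.4, 0])

```text
time_s: 17.95
ee_pos: [0.6196, 0.2684, 0.4841]
eef_rot: [-3.141, 0.0, 1.939]
force: [0.2, -0.5, -1.2]
grip_width: 0.0469
```

Run:
```python
from h import *
from scipy.optimize import minimize
o=sensors.get_obs();print(o["ee_pos"],o["force"],o["grip_width"])
s=vision.camera("side");t=vision.camera("top")
hsv=cv2.cvtColor(s,cv2.COLOR_BGR2HSV)
M=np.zeros((420,560));w=np.s_[100:160,265:330];M[w]=((hsv[...,0]>98)&(hsv[...,0]<120)&(hsv[...,1]>140))[w]
K=[cyl(.075,0,.012,.045,.09)]
f=lambda p:((render("side",.5927,.139,p[0],p[1],K)-M)**2).sum()
b=minimize(f,[-1.1,.075],method="Nelder-Mead",options=dict(initial_simplex=[[-1.2,.075],[-1.,.075],[-1.2,.08]],xatol=1e-4));print(b.x,b.fun)
a=cv2.resize(s[70:170,180:330],None,fx=4,fy=4,interpolation=cv2.INTER_CUBIC);
g=gauge("side",s,(.4213,.1080));gt=gauge("top",t,(.4199,.1039))
cv2.imwrite("pics/k5.png",np.vstack([a,np.hstack([cv2.resize(g,(200,200)),cv2.resize(gt,(200,200)),np.zeros((200,200,3),np.uint8)])]))
cv2.imwrite("pics/all5.png",cv2.resize(np.hstack([s,t]),None,fx=.7,fy=.7))
```

```text
[0.61958382 0.26840073 0.48413109] [ 0.16175253 -0.51708284 -1.15220381] 0.04694999038442412
[-1.23094559  0.07593511] 28.247566320645902
```

View pics/k5.png

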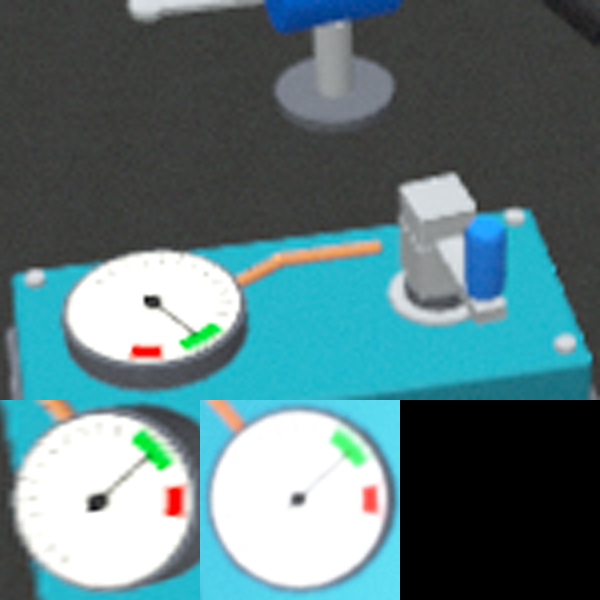

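View pics/all5.png

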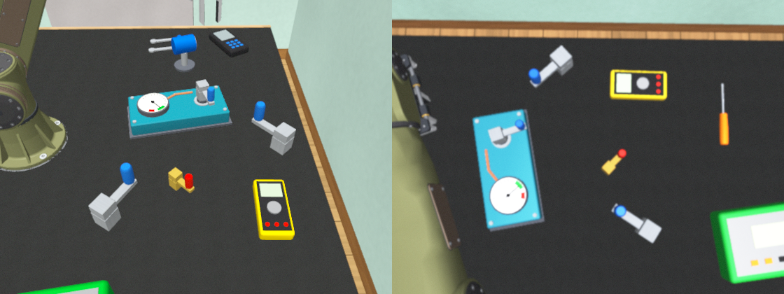

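Both views show the needle in the middle of the green, the crank seated, the gripper clear and the bystander crank untouched.

```bash
python3 -c "
from station import job
print(job.hand_in())"
```

```text
the job is handed in; nothing more can be done
None
```

The job is done and handed in at about 18 s of the 72 s allowed. I fitted the smallest blue-knobbed crank onto the press shaft, wound it 720° clockwise by the knob, and let go. The hub measured 36 mm in the gripper, which confirms it is the right crank.

- **Needle:** after release it stands near the middle of the green band in both camera views. It read short of the green at the check before the last 270°, so it cannot have reached the red.
- **Seating:** the fit to the side picture puts the hub's underside at about 76 mm above the bench. Fully down is 75 mm, and the difference is within measuring error.
- **Forces and bystanders:** the largest tool force I read was 17 N, taken at the end of a move rather than throughout. The red-knobbed crank and the other things look unmoved, and the gripper is well clear of everything.
- **Disagreements:** the two cameras differed by 2–4 mm in y, so I averaged them. The shaft turned roughly 30° less than the knob, a little more than the 20° of play.

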